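# Lower a stirrer drive onto a culture vessel with a ratchet crank lift

### The arm

A 6-joint arm with a two-finger parallel gripper is mounted at the origin on the work surface. World frame = base frame: x ahead of the robot, y to its left, z up, the work surface at z = 0. Lengths are in m, angles in rad, forces in N, time in s.
With the tool pointing down it reaches from about 0.275 to 0.75 m from the base axis. Payload 10.2 kg.
Tool frame: the origin (TCP) lies midway between the tips of the shut fingers; the grasp point (between the pads) lies 19 mm behind it (env.hold_point_z is the distance from the TCP to the grasp point, in m); x points along the fingers, z is the direction in which the jaws open and shut, and the axes are right-handed (so a half turn about x gives the same grasp; the last joint's range is limited). The gripper opens to 85 mm and grips with 20 to 120 N. Pads are 22 mm wide; open, the fingers measure 114 mm over their backs; the gripper's body (76 mm by 85 mm) begins 54 mm behind the grasp point. The pads swing forward as they close: fully open they stand 13 mm farther back than shut.
Start: joints at [0.988, 0.313, 1.498, -0, 1.331, -0.223], TCP at [0.185, 0.491, 0.231] pointing down, gripper open.
Joint ranges: [-2.94, 2.94], [-0.97, 2.17], [0.19, 2.56], [-1.23, 4.37], [0.02, 3.11], [-2.88, 2.88]. Speed limits (rad/s): [2.39, 2.39, 3.01, 3.14, 3.14, 3.14].

### API

Orientations are given as a unit quaternion [x, y, z, w].
In Python, from bench import env, kinematics, monitor, eyes, job gives the robot as it stands. The module is installed in compiled form; this text tells all that it offers. Calls block until the motion is done:
- env.reach(position, orientation): joint-space move of the TCP to a pose.
- env.movel(position, velocity=0.15, frame=None, guard=None): straight line of the TCP; frame=None keeps the orientation; velocity is the mean speed in m/s. With guard (N) it stops when the force on the tool has changed by that much, and returns True; else False.
- env.set_joints(angles): joint-space move.
- env.release() and env.close_gripper(effort=None): open the fingers fully, or close them until they stop; effort is the grip in N (None keeps the last).
- env.hold(seconds).
- kinematics.ik(position, orientation): joint angles nearest the present ones, or None.
- monitor.sense(): the state.
- eyes.grab_frame(name): name is "side" or "top" or "wrist"; returns a dict with "frame" (420x560x3 uint8, red, green, blue), "mtx" (3x3 intrinsics, pixels), "view" (4x4, takes a point from world to camera coordinates). Camera axes: x right, y down, z forward; pixel columns grow to the right and rows downward; lengths in m; the calibration is good to about 2 mm. A picture is of the moment at which its call begins. There is no depth.
A pose or a line that the arm cannot do raises env.MotionError and nothing moves.
- job.hand_in(): hands the job in, once; it reports no verdict.
The state is a dict: "clock": time; "joints": joint angles; "qvel": joint speeds; "joint_efforts": joint torques, N m; "position": TCP position; "ee_rot": TCP orientation; "contact_force": force on the tool from outside, world axes, zero at the start; "ft_torque": the same for the moment, N m; "finger_gap": opening from 0.0 (shut) to 1.0 (fully open).
Only numpy, scipy, OpenCV 4.12 (cv2) and the standard library are available. Lean on these libraries where they do the work, as an engineer would, in place of code of your own. Each camera call takes 0.05 s, during which the arm holds its last target.

### The job

Lower the stirrer drive onto the glass culture vessel with the crank of its lift stand. The holding pawl is hooked on a ratchet tooth, so never wrench it out or crank down against it: ease the crank up a little, less than one tooth, throw the pawl's ball lever right over so that it stays out, and only then wind down until the coupling really bears on the vessel's hub, brought home gently, by feel, not pressed hard onto the glass. Move the drive by the crank only, leave the pawl thrown over, and do not disturb the other things on the bench.

Things in the scene. Friction and masses are not known exactly. Their poses are not given: they have to be found in the camera images.
- lift: The hand-crank lift stand, fixed to the bench: base plate 150 x 246 x 14 mm, white gear housing, top at 165 mm. Origin on the bench below the crank axis; z up, y along the crank axis towards the crank, x square to it. Along +y: ratchet wheel and pawl (45 to 55 mm), crank arm (64 to 78), handle (82 to 164). Mast at (-32, -40) mm, vessel at (-32, -124) mm with the drive above it, top at 308 mm
- crank_axis (a point): Point on the horizontal crank axis, 120 mm above the bench, beside the middle of the handle (y = 126 mm on the lift). The handle's middle circles this point at 80 mm radius in the lift's x-z plane
- handle_grip (a point): Middle of the crank's black handle: a round bar 21 mm thick and 82 mm long, parallel to the crank axis, free to spin on its own spindle. At the start it hangs some 30 degrees below the horizontal on the +x side of the axis; lowering carries it up on that side towards the top
- wheel (a joint): Angle of crank and ratchet wheel, rad, about 0 at the start; grows when winding up (about the lift's +y axis: the handle goes down), falls when lowering. 1 rad moves the drive 20 mm. A friction brake holds the wheel wherever it is left, also with the pawl out. At the handle winding up takes about 12 N, lowering 1 to 4 N. 12 saw teeth 0.52 rad apart, 40 mm tip radius; range -2.7 to 0.62
- pawl_pivot (a point): The pawl's pivot pin: a horizontal axis parallel to the crank axis, at (-40, 50, 180) mm on the lift
- pawl_knob (a point): Middle of the black ball (24 mm thick) at the top of the pawl's throw-over lever (9 mm rod), 68 mm from the pivot. At the start it leans 25 degrees to the +x side of upright. 25 mm and more is free round the ball; as the lever swings over, its rod comes down along x beside the ball, so fingers placed on its two y sides stay clear of the rod
- pawl (a joint): Angle of the holding pawl, rad: about 0 with its nose in the wheel, growing as the ball swings over the top towards -x and the nose lifts; stop at 1.45. Let go, it falls back below about 0.4, and over onto its stop above about 0.75. The nose hooks a tooth and lifts freely only once the wheel is wound up 0.15 to 0.4 rad (it then rides up a few mm); next click at about 0.5
- pawl_lever: The holding pawl itself: steel nose, pivot and lever; origin at its pivot
- ratchet: The steel ratchet wheel with the crank arm; origin on the crank axis
- mast: The rising mast with its arm and the stirrer drive (white motor 59 mm thick, 2 kg in all); it moves straight up and down; origin at the lift's origin when wheel = 0
- coupling (a point): Centre of the steel driving face inside the rubber cup under the stirrer drive, 183 mm above the bench at the start; the cup's edge reaches 10 mm lower. It comes to rest on the vessel's hub. From first touch, with only the rubber giving, the force against turning climbs 1 to 2 N per mm of handle travel; 3 to 5 N more than while lowering is enough, 9 N too much
- vessel: The small glass culture vessel, fixed in its heating block on the base plate: glass 76 mm thick; origin under the block. On top a screw-on head with the drive hub in its middle, a steel stub 22 mm thick, 14 mm high. The hub's top stands 145 to 155 mm above the bench, as far as the head is screwed down: it must be felt
- dishes: Bystander: two stacked clear dishes, 60 mm wide, 28 mm high
- spanner: Bystander: steel spanner 140 mm lying on the bench beyond the crank
- vial: Bystander: amber vial 28 mm thick, 72 mm high
- tip_box: Bystander: pipette-tip box 82 x 120 x 67 mm
- media_bottle: Bystander: glass bottle 72 mm thick, 135 mm high
- tube_rack: Bystander: white rack with tubes, 75 x 200 mm, 93 mm high
- wash_bottle: Bystander: white wash bottle, 68 mm thick, 190 mm high
- slide_box: Bystander: flat slide box 87 x 177 x 34 mm

How it is judged:
On the way, in this order (a step that is already met when the one before it is completed fails the run):
1. the pawl is thrown over and stays out, with the drive still up (value of joint pawl above 1.1 rad and value of joint wheel above -0.15 rad), for 0.2 s.
2. the drive is wound down until its coupling bears on the hub, the pawl still out (value of joint pawl above 1.1 rad and contact force between mast and anything else above 2 N and value of joint wheel below -1 rad), for 0.2 s.
At the end, for the whole second after the job is handed in: The pawl lever is thrown over (pawl above 1.1 rad), the drive's coupling rests on the vessel's hub (bearing with more than 2 N, wheel below -1.0 rad), and the wheel is at rest (all of step 2 and not (velocity of joint wheel above 0.05 rad/s) and velocity of joint wheel above -0.05 rad/s); the robot touches nothing.
It fails at once if the pawl and a ratchet tooth are forced against each other (over 20 N): wrenched out or cranked against (contact force between pawl_lever and ratchet above 20 N).
It fails at once if the drive is pressed onto the glass vessel with over 40 N (contact force between mast and anything else above 40 N).
It fails at once if the crank is wound up by a whole tooth or more (value of joint wheel above 0.55 rad).
It fails at once if the drive or the glass vessel is pushed by hand (over 5 N) (contact force between any of the fingers, the arm and mast above 5 N or contact force between any of the fingers, the arm and vessel above 5 N).
It fails at once if one of the other things on the bench is shifted by over 30 mm (distance of any of dishes, spanner, vial, tip_box, media_bottle, tube_rack, wash_bottle, slide_box from where it was at the start of the episode above 0.03 m).
It also fails if it takes over 72 s, if anything falls off the work surface, if the arm or the gripper's body presses on something with over 40 N, if the wrist force passes 120 N, or if a joint passes its speed limit or range.

## Working session

There is one attempt and no reset: what is moved stays moved. The work goes in short steps, each a Python script; the robot and the scene stay as the last script left them, time stands still between calls to the robot, and variables do not carry over. Pictures are saved under pics/ and viewed, and the job is handed in when it is done.

```bash
mkdir -p pics
cat > h.py <<'E'
import numpy as np, cv2
from bench import env, kinematics, monitor, eyes, job
def snap(n,fn):
    f=eyes.grab_frame(n); cv2.imwrite('pics/'+fn+'.png',f['frame'][:,:,::-1]); np.savez('pics/'+fn+'.npz',**f); return f
def ray(f,u,v):
    K=np.array(f['mtx']);T=np.array(f['view']); d=np.linalg.inv(K)@[u,v,1]; R=T[:3,:3]
    return -R.T@T[:3,3], R.T@d/np.linalg.norm(d)
def onz(f,u,v,z):
    o,d=ray(f,u,v); return o+d*(z-o[2])/d[2]
def tri(a,ua,b,ub):
    o1,d1=ray(a,*ua);o2,d2=ray(b,*ub)
    s=np.linalg.lstsq(np.c_[d1,-d2],o2-o1,rcond=None)[0]
    p,q=o1+d1*s[0],o2+d2*s[1]; return (p+q)/2,np.linalg.norm(p-q)
def proj(f,p):
    K=np.array(f['mtx']);T=np.array(f['view']); c=T[:3,:3]@p+T[:3,3]; c=K@c; return c[:2]/c[2]
E
python3 - <<'E'
from h import *
for n in ['side','top','wrist']:
    f=snap(n,n+'0'); print(n,np.round(f['mtx'],1).tolist(),np.round(f['view'],3).tolist())
print(monitor.sense()); print(env.hold_point_z)
E
```

```text
side [[408.8, 0.0, 278.1], [0.0, 408.8, 210.9], [0.0, 0.0, 1.0]] [[0.95, -0.313, -0.013, -0.556], [-0.186, -0.529, -0.828, 0.207], [0.252, 0.789, -0.56, 1.045], [0.0, 0.0, 0.0, 1.0]]
top [[414.5, 0.0, 279.0], [0.0, 414.5, 212.4], [0.0, 0.0, 1.0]] [[0.012, -1.0, 0.006, -0.068], [-0.988, -0.013, -0.152, 0.591], [0.152, -0.004, -0.988, 1.196], [0.0, 0.0, 0.0, 1.0]]
wrist [[321.3, 0.0, 282.7], [0.0, 321.3, 211.6], [0.0, 0.0, 1.0]] [[0.352, 0.936, -0.002, -0.523], [0.886, -0.333, 0.323, -0.042], [0.301, -0.116, -0.947, 0.381], [0.0, 0.0, 0.0, 1.0]]
{'clock': 0.15, 'joints': array([ 9.87574942e-01,  3.13305490e-01,  1.49822109e+00,  2.36659746e-05,
        1.33098063e+00, -2.23425674e-01]), 'qvel': array([ 0.00224193, -0.00074467, -0.00248528,  0.0002465 ,  0.00132339,
        0.00172216]), 'joint_efforts': array([ 2.09994680e-03, -4.12364638e+01, -2.59796691e+01, -1.98522976e-04,
        3.19571496e-03, -3.67675895e-06]), 'position': array([0.1847641 , 0.49122837, 0.23089033]), 'ee_rot': array([-0.40257779,  0.58169966,  0.40235175,  0.58109354]), 'contact_force': array([ 0.37592263, -0.39629187, -0.75343184]), 'ft_torque': array([ 0.02076486, -0.01533504, -0.01817087]), 'finger_gap': 1.001493028252697}
0.0187
```

View pics/side0.png

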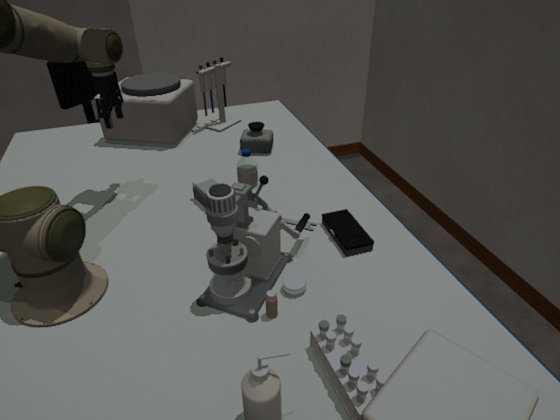

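View pics/top0.png

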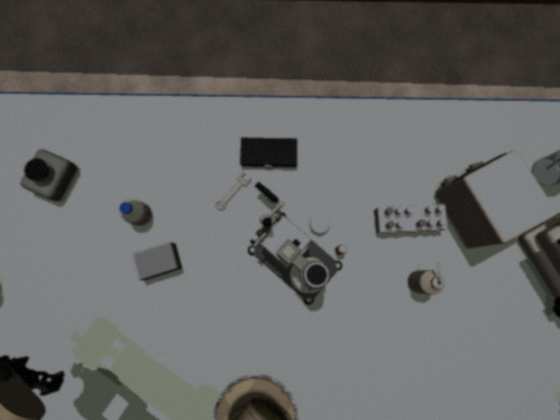

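View pics/wrist0.png

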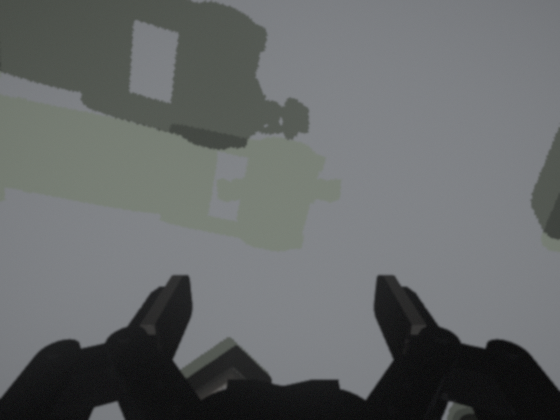

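Run:
```python
import cv2
a=cv2.imread('pics/top0.png')[160:310,210:360];b=cv2.imread('pics/side0.png')[140:330,170:350]
cv2.imwrite('pics/tz.png',cv2.resize(cv2.convertScaleAbs(a,alpha=1.6),(600,600),interpolation=cv2.INTER_CUBIC))
cv2.imwrite('pics/sz.png',cv2.resize(cv2.convertScaleAbs(b,alpha=1.6),None,fx=3.1,fy=3.1,interpolation=cv2.INTER_CUBIC))
```

```text
(no output)
```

View pics/tz.png

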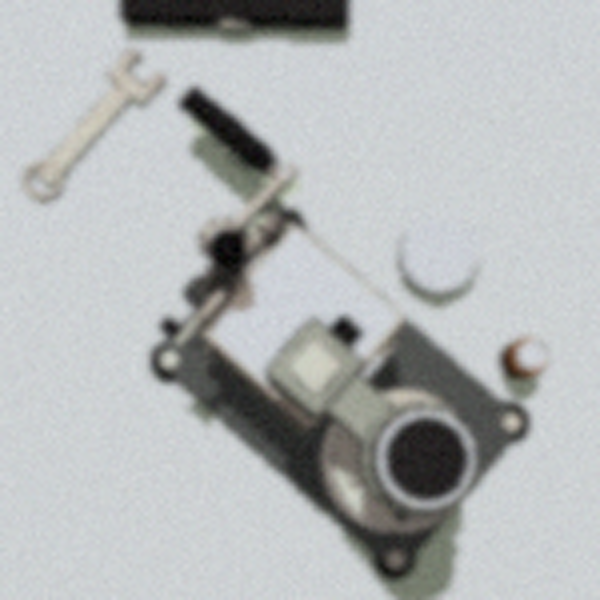

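View pics/sz.png

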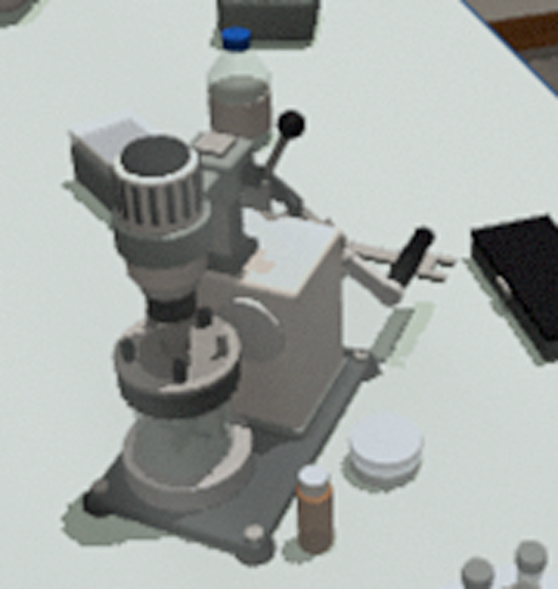

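Run:
```python
from h import *
t=np.load('pics/top0.npz');s=np.load('pics/side0.npz')
def blobs(f,x0,x1,y0,y1,thr):
    g=f['frame'].max(2); m=np.zeros_like(g); m[y0:y1,x0:x1]=(g[y0:y1,x0:x1]<thr)
    n,l,st,c=cv2.connectedComponentsWithStats(m)
    for i in range(1,n):
        if st[i,4]>15:
            r=cv2.minAreaRect(np.argwhere(l==i)[:,::-1].astype(np.float32)); print(st[i],c[i].round(1),r)
print('top');blobs(t,235,360,170,310,45)
print('side');blobs(s,240,330,170,260,45)
k,e=tri(t,(267.2,222),s,(263.9,180)); print('knob',k,e)
hm=onz(t,267.2,192.5,0.08); print('h',hm)
a=onz(t,210+190/4,160+98/4,.08);b=onz(t,210+268/4,160+162/4,.08);print(a,b,np.linalg.norm(a-b))
v=onz(t,316.75,274.5,.308);print('motor',v)
```

```text
top
[256 183  22  20 152] [266.9 192.9] ((267.0000305175781, 192.50001525878906), (26.16295051574707, 6.363961219787598), 45.0)
[258 218  14  18 121] [265.7 225.5] ((265.1896667480469, 226.77584838867188), (9.47046184539795, 19.869400024414062), 21.801406860351562)
[294 240   5   6  22] [296.  242.5] ((296.0000305175781, 242.50003051757812), (4.949747085571289, 3.535533905029297), 45.0)
[261 248  57  57 532] [285.4 274.1] ((288.7204284667969, 273.69952392578125), (72.76499938964844, 18.556760787963867), 43.69804763793945)
[303 249   7   8  36] [306.6 253.2] ((307.0, 253.5), (4.949747085571289, 7.77817440032959), 45.0)
[307 265  19  19 272] [316.2 274.2] ((316.0, 274.0), (18.0, 18.0), 90.0)
side
[257 176  11  17  70] [262.6 181.4] ((262.4463195800781, 184.41708374023438), (7.473204612731934, 17.111543655395508), 12.094757080078125)
[248 192  19  18  88] [256.  199.5] ((257.8023681640625, 200.33290100097656), (23.330686569213867, 7.261868953704834), 34.50851821899414)
[322 213   8  20 111] [326.2 220.9] ((325.5, 222.5), (19.0, 7.0), 90.0)
[296 214  14  18 119] [302.2 222.5] ((302.3076477050781, 222.0384521484375), (7.211102485656738, 18.582456588745117), 33.690067291259766)
[240 223  10   5  25] [243.8 225.1] ((244.5, 225.0), (4.0, 9.0), 90.0)
knob [ 0.53897208 -0.0303961   0.24148196] 0.003863462272763459
h [ 0.64508142 -0.02466982  0.08      ]
[0.66865216 0.0042214  0.08      ] [ 0.62164785 -0.05368983  0.08      ] 0.07458629434559318
motor [ 0.40817947 -0.147626    0.308     ]
```

Run:
```python
from h import *
from scipy.optimize import least_squares
t=np.load('pics/top0.npz');s=np.load('pics/side0.npz')
h,e=tri(t,(267,192.6),s,(302.3,222.3));print('handle',h,e)
L=lambda ah,ak:{'h':[80*np.cos(ah),126,120-80*np.sin(ah)],'k':[-40+68*np.sin(ak),50,180+68*np.cos(ak)],'m':[-32,-124,308]}
obs=[('h',t,(267,192.6)),('h',s,(302.3,222.3)),('k',t,(267.2,222)),('k',s,(263.9,180)),('m',t,(316.5,274.3))]
def w(x,p):
    c,sn=np.cos(x[2]),np.sin(x[2]); p=np.array(p)/1000
    return np.array([x[0]+c*p[0]-sn*p[1],x[1]+sn*p[0]+c*p[1],p[2]])
def res(x):
    P=L(x[3],x[4]); r=[proj(f,w(x,P[n]))-uv for n,f,uv in obs]
    return np.r_[np.ravel(r),(x[3]-np.radians(30))*20,(x[4]-np.radians(25))*20]
r=least_squares(res,[.5,-.08,-.68,.52,.43]);print(r.x,np.degrees(r.x[2:]),r.fun.round(2))
for n,p in L(*r.x[3:]).items(): print(n,w(r.x,p))
```

```text
handle [ 0.6467499  -0.02468345  0.08176717] 0.004707413829307312
[ 0.51355277 -0.07427672 -0.71071044  0.52676112  0.45782033] [-40.7207087   30.18118906  26.23117268] [-0.04 -1.12 -0.47  0.5  -0.03 -0.6  -0.94  0.23  0.14  0.1   0.06  0.43]
h [ 0.64816431 -0.02389644  0.07978111]
k [ 0.53863453 -0.02989433  0.24099723]
m [ 0.40840584 -0.14738023  0.308     ]
```

```bash
cat >> h.py <<'E'
from scipy.spatial.transform import Rotation as Ro
X=np.array([0.51355,-0.07428]);TH=-0.7107
def W(p):
    c,s=np.cos(TH),np.sin(TH); p=np.array(p)/1000
    return np.array([X[0]+c*p[0]-s*p[1],X[1]+s*p[0]+c*p[1],p[2]])
def D(v):
    c,s=np.cos(TH),np.sin(TH); return np.array([c*v[0]-s*v[1],s*v[0]+c*v[1],v[2]])
def Q(xl,zl): # tool x and z dirs in lift frame
    x=D(xl)/np.linalg.norm(xl); z=D(zl); z=z-x*(x@z); z/=np.linalg.norm(z)
    return Ro.from_matrix(np.c_[x,np.cross(z,x),z]).as_quat()
E
python3 - <<'E'
from h import *
from scipy.optimize import least_squares
A=[]
for r in (.35,.45,.55,.65):
  for z in (.1,.2,.3,.4):
    for tilt in (-.4,0,.4):
      xd=np.array([np.sin(tilt),0,-np.cos(tilt)]);zd=np.array([0,1,0.])
      q=kinematics.ik([r,0,z],Ro.from_matrix(np.c_[xd,np.cross(zd,xd),zd]).as_quat())
      if q is not None and abs(q[3])<.01: A.append((r,z,*q))
A=np.array(A);print(len(A)); print(A[:3].round(3))
def res(p):
    r,z,q=A[:,0],A[:,1],A[:,2:]; a=q[:,1];b=a+q[:,2];c=b+q[:,4]
    return np.r_[p[0]+p[1]*np.sin(a)+p[2]*np.sin(b)+p[3]*np.cos(b)+p[4]*np.sin(c)-r, p[5]+p[1]*np.cos(a)+p[2]*np.cos(b)-p[3]*np.sin(b)+p[4]*np.cos(c)-z]
s=least_squares(res,[0,.4,.4,0,.2,.3]);print(s.x,abs(s.fun).max())
for nm,zd in (('h+',[1,0,0]),('h-',[-1,0,0]),('k+',[0,1,0]),('k-',[0,-1,0])):
    print(nm)
    for ph in ((-30,-45,0,40,75) if nm[0]=='h' else (0,)):
        p=W([80*np.cos(np.radians(ph)),126,120+80*np.sin(np.radians(ph))-19] if nm[0]=='h' else [20,50,230])
        q=kinematics.ik(p,Q([0,0,-1],zd)); print(ph,p.round(3),None if q is None else np.round(q,2))
E
```

```text
16
[[ 0.35   0.1   -0.339  0.109  2.149 -0.     0.884 -1.91 ]
 [ 0.35   0.2   -0.339 -0.055  2.008 -0.     1.189 -1.91 ]
 [ 0.35   0.3   -0.339 -0.14   1.816 -0.     1.465 -1.91 ]]
[0.01832534 0.42685865 0.39637021 0.03609427 0.74032507 0.69455753] 0.0021577363437020602
h+
-30 [ 0.648 -0.024  0.061] [-0.22  0.74  1.28 -0.    1.12  0.49]
-45 [ 0.639 -0.016  0.044] [-0.21  0.75  1.32 -0.    1.07  0.5 ]
0 [ 0.656 -0.031  0.101] [-0.23  0.72  1.21 -0.    1.21  0.49]
40 [ 0.642 -0.019  0.152] [-0.21  0.64  1.21 -0.    1.29  0.5 ]
75 [0.611 0.008 0.178] [-0.18  0.54  1.29 -0.    1.3   0.53]
h-
-30 [ 0.648 -0.024  0.061] [-0.22  0.74  1.28 -0.    1.12 -2.65]
-45 [ 0.639 -0.016  0.044] [-0.21  0.75  1.32 -0.    1.07 -2.64]
0 [ 0.656 -0.031  0.101] [-0.23  0.72  1.21 -0.    1.21 -2.66]
40 [ 0.642 -0.019  0.152] [-0.21  0.64  1.21 -0.    1.29 -2.64]
75 [0.611 0.008 0.178] [-0.18  0.54  1.29 -0.    1.3  -2.61]
k+
0 [ 0.561 -0.049  0.23 ] [-0.3   0.4   1.38 -0.    1.36 -1.16]
k-
0 [ 0.561 -0.049  0.23 ] [-0.3   0.4   1.38 -0.    1.36  1.99]
```

Run:
```python
from h import *
s=monitor.sense(); p=s['position'].copy(); p[2]=.40
env.movel(p,velocity=.25)
q=Q([0,0,-1],[1,0,0]); print(kinematics.ik(W([72,130,330]),q))
env.reach(W([72,130,330]),q)
s=monitor.sense();print(s['clock'],s['position'],s['contact_force'])
for n in ['side','top','wrist']: snap(n,n+'1')
```

```text
[-2.13754196e-01  5.89314868e-01  8.35759801e-01 -4.44089210e-16
  1.71651799e+00  4.96945804e-01]
3.45 [ 0.65288431 -0.02171885  0.33027964] [-0.61664874  0.07507713 -0.15784641]
```

View pics/side1.png

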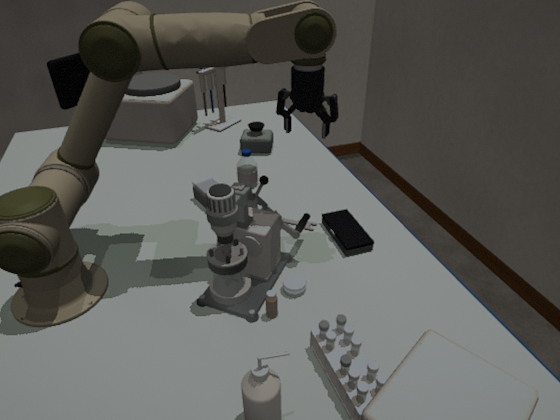

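View pics/top1.png

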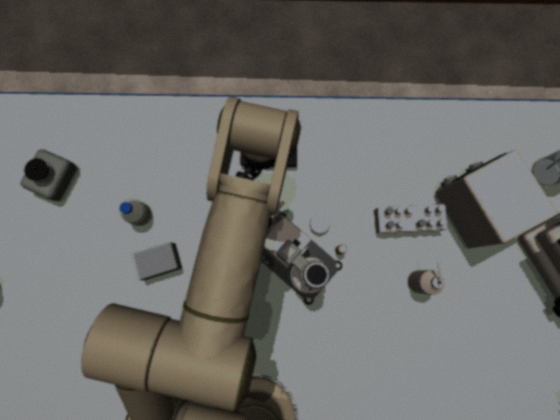

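View pics/wrist1.png

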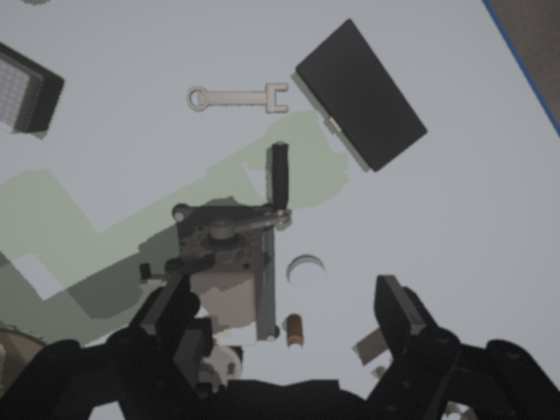

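Run:
```python
from h import *
t=np.load('pics/top1.npz');s=np.load('pics/side1.npz');w=np.load('pics/wrist1.npz')
print(tri(t,(257,130),s,(310,33)))
print('elbow',tri(t,(215,340),s,(140,40)))
# handle in wrist view: black blob
g=w['frame'].max(2);m=np.zeros_like(g);m[135:215,262:300]=g[135:215,262:300]<42
n,l,st,c=cv2.connectedComponentsWithStats(m);i=1+st[1:,4].argmax();pts=np.argwhere(l==i)[:,::-1].astype(np.float32);r=cv2.minAreaRect(pts);print(st[i],c[i],r)
box=cv2.boxPoints(r);print(box)
print(onz(w,*c[i],.08), W([69.3,126,80]), proj(w,W([69.3,126,80])))
print('axis pred',proj(w,W([69.3,85,80])),proj(w,W([69.3,164,80])))
print('knob pred',proj(w,W([-11,50,241.6])),'dot foot corners',proj(w,W([0,0,0])))
for ang,fn in((1,'w1z'),):
    cv2.imwrite('pics/w1z.png',cv2.resize(cv2.convertScaleAbs(w['frame'][120:350,120:360,::-1],alpha=2),(720,690),interpolation=cv2.INTER_CUBIC))
```

```text
(array([ 0.6579784 , -0.01773788,  0.57338131]), np.float64(0.002152673082056529))
elbow (array([0.30511038, 0.04304113, 0.57540874]), np.float64(0.010379789303583369))
[274 209   2   2   3] [274.66666667 209.33333333] ((274.7500305175781, 209.25001525878906), (1.4142134189605713, 0.7071067094802856), 45.0)
[[274.00003 209.00002]
 [274.50003 208.50002]
 [275.50003 209.50002]
 [275.00003 210.00002]]
[ 0.61302373 -0.05239708  0.08      ] [ 0.64827077 -0.02399278  0.08      ] [280.99906449 175.43175471]
axis pred [281.01158958 206.74670022] [280.98668582 144.48286957]
knob pred [185.04299926 305.34053567] dot foot corners [238.20006463 241.47042843]
```

View pics/w1z.png

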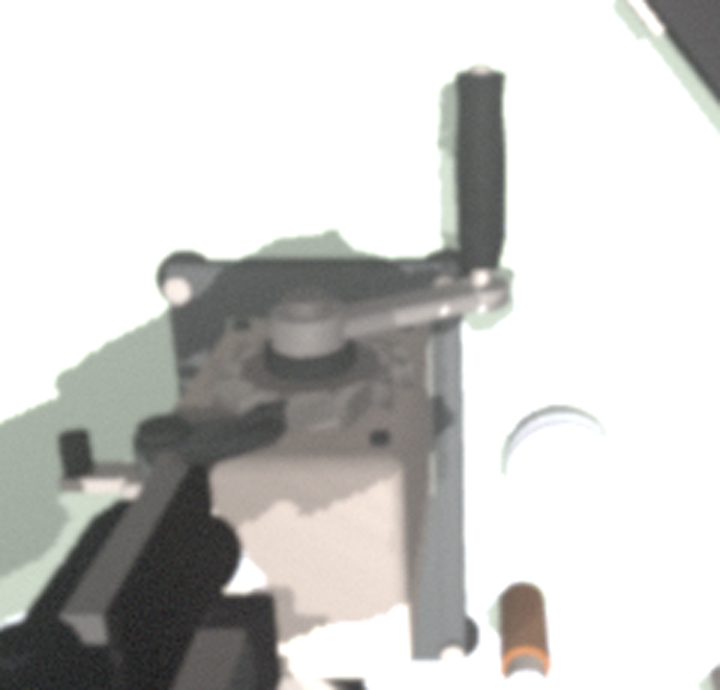

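```bash
cat >> h.py <<'E'
QH=Q([0,0,-1],[1,0,0])
OFF=14.
def hp(phi,y=130,r=80.): # TCP world for handle at angle phi above horizontal
    return W([r*np.cos(phi),y,120+r*np.sin(phi)-OFF])
def ft(f,phi): # components: tangential (lowering +), radial(out), axial
    t=D([-np.sin(phi),0,np.cos(phi)]);r=D([np.cos(phi),0,np.sin(phi)]);a=D([0,1,0])
    return np.array([f@t,f@r,f@a]).round(2)
E
python3 - <<'E'
from h import *
p0=np.radians(-30)
b=hp(p0); 
env.movel([b[0],b[1],.18],velocity=.2,guard=8)
print(env.movel(b,velocity=.08,guard=8))
env.close_gripper(50)
s=monitor.sense();print(s['clock'],s['position'],b,s['finger_gap'],s['contact_force'],s['ft_torque'])
for n in ['side','wrist']: snap(n,n+'2')
E
```

```text
False
6.6833 [ 0.65040786 -0.02052174  0.06621504] [ 0.65086661 -0.02094943  0.066     ] 0.22635304195408193 [-4.64021866  2.90348353  5.34218431] [0.41262431 0.78532871 0.096112  ]
```

View pics/side2.png

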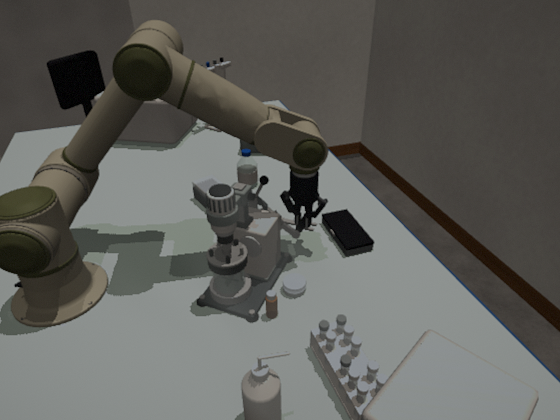

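View pics/wrist2.png

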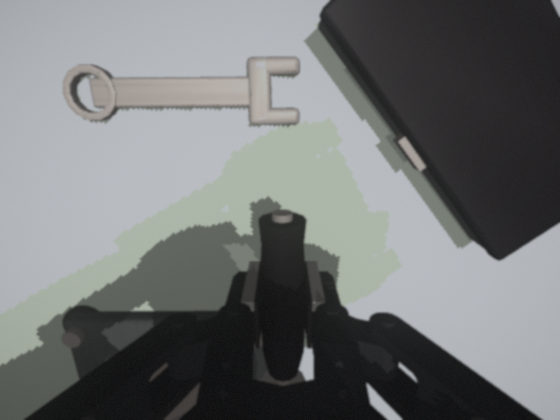

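Run:
```python
from h import *
p0=np.radians(-30)
for d in np.arange(.045,.28,.045):
    env.movel(hp(p0-d),velocity=.04)
    s=monitor.sense(); e=s['position']-hp(p0-d)
    print(round(d,3),round(s['clock'],2),ft(s['contact_force'],p0-d),(e*1000).round(1),round(s['finger_gap'],3))
snap('side','side3');snap('wrist','wrist3')
```

```text
0.045 7.03 [ 6.21 -9.41 -2.76] [0.  0.  1.2] 0.228
0.09 7.28 [  7.04 -10.51  -3.8 ] [ 0.3 -0.2  1.6] 0.226
0.135 7.53 [  7.79 -11.43  -3.87] [ 0.4 -0.4  1.8] 0.227
0.18 7.78 [  8.15 -11.42  -3.49] [ 0.6 -0.5  2. ] 0.226
0.225 8.03 [  8.15 -11.94  -4.81] [ 0.7 -0.6  2.1] 0.224
0.27 8.28 [  8.17 -12.33  -4.55] [ 0.8 -0.7  2.2] 0.224
```

Run:
```python
import cv2,numpy as np
a=[cv2.resize(cv2.convertScaleAbs(cv2.imread(f'pics/side{i}.png')[160:260,220:340],alpha=1.8),(400,333),interpolation=cv2.INTER_CUBIC) for i in (2,3)]
cv2.imwrite('pics/cmp.png',np.hstack(a))
```

```text
(no output)
```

View pics/cmp.png

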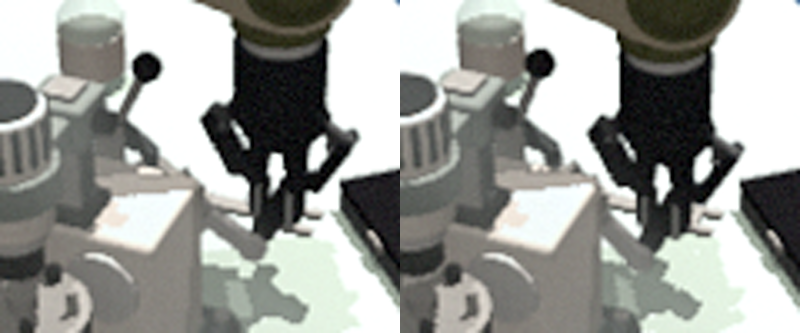

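View pics/wrist3.png

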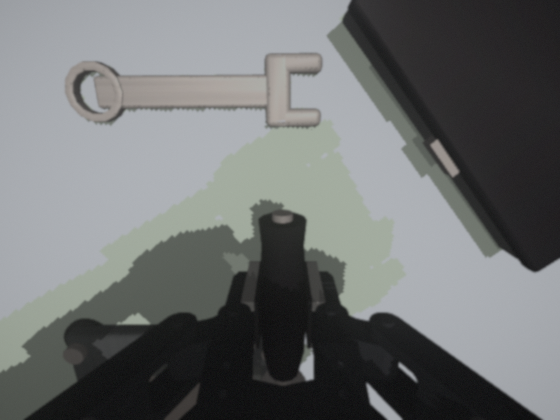

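Run:
```python
from h import *
env.release()
s=monitor.sense();p=s['position'].copy();p[2]=.30;env.movel(p,velocity=.2)
env.close_gripper(30)
qk=Q([0,0,-1],[0,1,0])
print(kinematics.ik(W([55,54,320]),qk))
env.reach(W([55,54,320]),qk)
s=monitor.sense();print(s['clock'],s['position'],W([55,54,320]),s['contact_force'],s['finger_gap'])
for n in ['side','top','wrist']: snap(n,n+'4')
a=cv2.imread('pics/side4.png')[120:260,200:360];cv2.imwrite('pics/s4z.png',cv2.resize(cv2.convertScaleAbs(a,alpha=1.8),(640,560),interpolation=cv2.INTER_CUBIC))
```

```text
[-3.13613289e-01  4.33481970e-01  1.10040569e+00 -4.44089210e-16
  1.60770500e+00 -1.17370962e+00]
12.7 [ 0.59051836 -0.06913387  0.31994295] [ 0.59046248 -0.06923315  0.32      ] [ 0.54781796  0.67425062 -0.04965308] 0.0006053674838059187
```

View pics/s4z.png

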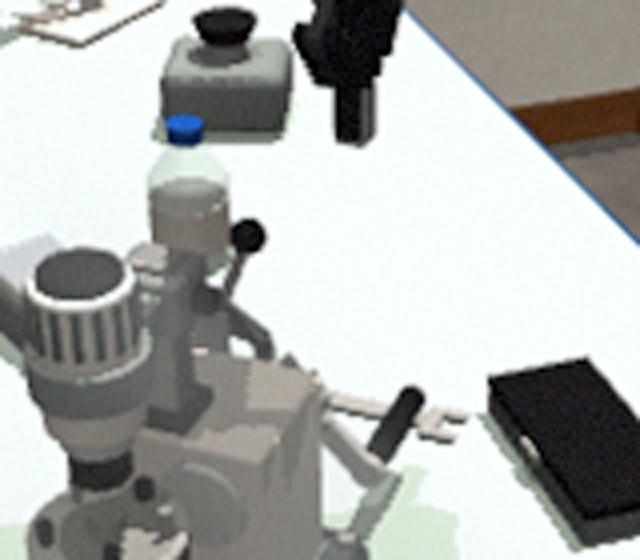

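View pics/wrist4.png

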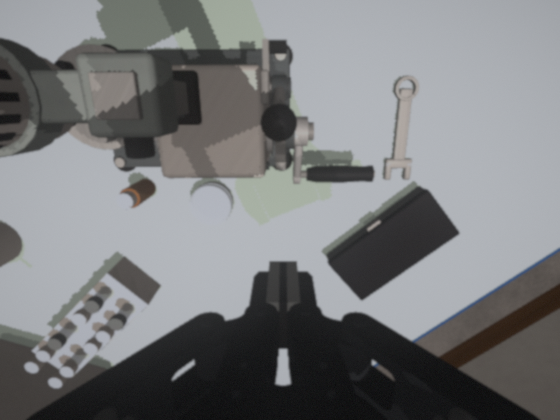

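Run:
```python
from h import *
w=np.load('pics/wrist4.npz');s=np.load('pics/side4.npz')
inv=lambda P: np.r_[np.array([[np.cos(TH),np.sin(TH)],[-np.sin(TH),np.cos(TH)]])@(P[:2]-X),P[2]]*1000
P,e=tri(w,(278,123),s,(200+248/4,120+237/4));print('knob',inv(P),e)
P,e=tri(w,(340,173.5),s,(200+397/4,120+424/4));print('handle',inv(P),e)
for a in (-.15,0,.2,.24,.3,.4): 
    ph=np.radians(-30)-a;print(a,proj(w,W([80*np.cos(ph),126,120+80*np.sin(ph)])),proj(s,W([80*np.cos(ph),126,120+80*np.sin(ph)])))
```

```text
knob [-14.09987273  50.60989331 242.51275338] 0.0023981608716173116
handle [ 59.03132358 126.26469213  64.79809326] 0.005123309726167469
-0.15 [343.72747131 192.63961254] [303.71414904 219.98789545]
0 [342.41434684 186.181758  ] [301.87632545 222.74257836]
0.2 [341.05498814 176.37872614] [298.67455994 225.76417873]
0.24 [340.83657985 174.27741155] [297.94241893 226.27113302]
0.3 [340.54222604 171.04757315] [296.79273093 226.96761068]
0.4 [340.14003353 165.4735401 ] [294.75039259 227.95355498]
```

Run:
```python
from h import *
print(env.movel(W([30,53,229]),velocity=.12,guard=8))
for x in (8,-2,-12,-22,-32,-42,-52,-60):
    g=env.movel(W([x,53,229]),velocity=.05,guard=7)
    s=monitor.sense();f=s['contact_force'];print(x,g,round(s['clock'],2),(f@D([1,0,0])).round(2),(f@D([0,1,0])).round(2),f[2].round(2))
    if g: break
for n in ['side','wrist']: snap(n,n+'5')
a=cv2.imread('pics/side5.png')[120:260,200:360];cv2.imwrite('pics/s5z.png',cv2.resize(cv2.convertScaleAbs(a,alpha=1.8),(640,560),interpolation=cv2.INTER_CUBIC))
```

```text
False
8 False 14.38 -0.71 -0.22 0.47
-2 False 14.72 -0.55 -1.61 -0.53
-12 False 15.07 -0.41 0.35 -0.2
-22 False 15.43 -0.95 -0.01 -0.37
-32 False 15.78 -0.19 0.14 0.53
-42 False 16.12 0.48 0.52 0.69
-52 False 16.48 -0.59 1.0 -0.24
-60 False 16.78 0.02 0.83 -0.16
```

View pics/s5z.png

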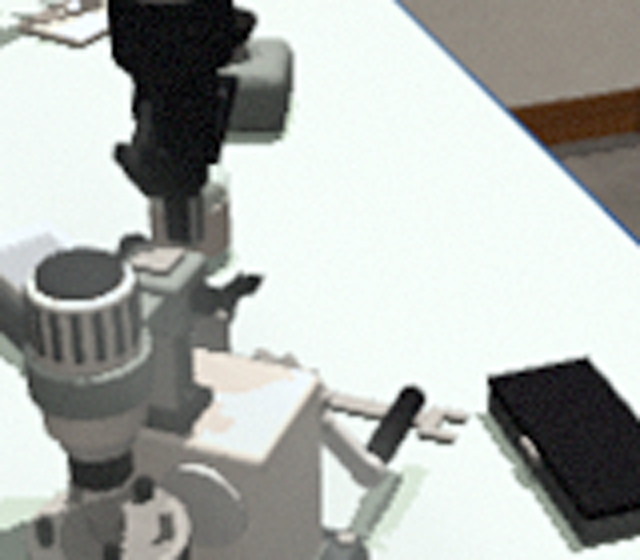

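Run:
```python
from h import *
env.movel(W([20,53,240]),velocity=.15)
env.movel(W([55,54,320]),velocity=.2)
for n in ['side','wrist']: snap(n,n+'6')
env.release()
p0=np.radians(-30)-.25
b=hp(p0); t=b.copy();t[2]=.30
env.reach(t,QH)
s=monitor.sense();print(s['clock'],s['contact_force'])
snap('wrist','wrist7')
f=np.load('pics/wrist7.npz');print(proj(f,W([80*np.cos(p0),126,120+80*np.sin(p0)])))
```

```text
20.5333 [ 0.46864291 -0.27029721  0.29398267]
[282.70968299 177.41675963]
```

View pics/wrist6.png

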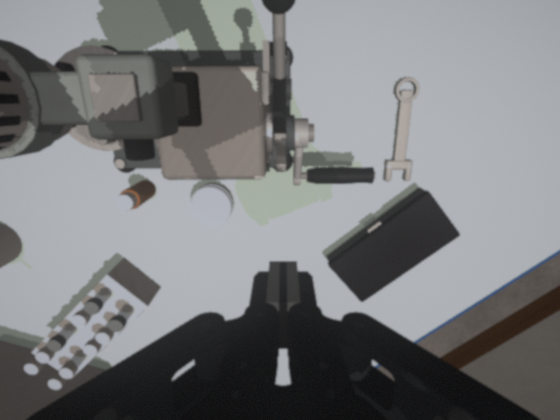

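View pics/wrist7.png

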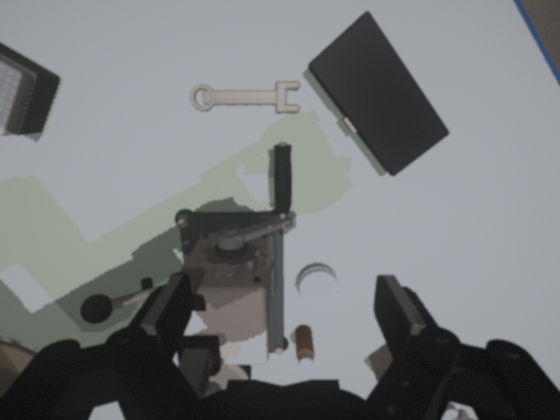

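Run:
```python
from h import *
p0=np.radians(-30)-.25
b=hp(p0)
f0=monitor.sense()['contact_force']
print(env.movel(b,velocity=.15,guard=8))
env.close_gripper(50)
s=monitor.sense();print(s['clock'],s['finger_gap'],ft(s['contact_force']-f0,p0))
r=80.;phi=p0
np.save('st.npy',np.r_[phi,r,f0])
for i in range(22):
    phi+=.065
    env.movel(hp(phi,r=r),velocity=.035)
    s=monitor.sense();F=ft(s['contact_force']-f0,phi)
    r=np.clip(r+np.clip(.06*F[1],-.4,.4),75,85)
    np.save('st.npy',np.r_[phi,r,f0])
    print(i,'w',round(-.5236-phi,3),round(s['clock'],2),F,round(r,2),round(s['finger_gap'],3))
    if F[0]<-7 : print('STOP');break
snap('wrist','wrist8');snap('side','side8')
```

```text
False
23.0083 0.23113092393204354 [ 1.09 -2.59 -0.44]
0 w 0.185 23.31 [-0.82 -3.26 -1.44] 79.8 0.222
1 w 0.12 23.61 [-0.61 -2.7  -0.84] 79.64 0.227
2 w 0.055 23.91 [ 0.61 -1.37  0.4 ] 79.56 0.232
3 w -0.01 24.21 [0.19 0.71 1.26] 79.6 0.226
4 w -0.075 24.51 [0.82 0.96 2.17] 79.66 0.226
5 w -0.14 24.81 [2.31 2.14 1.47] 79.79 0.222
6 w -0.205 25.11 [1.86 1.89 2.36] 79.9 0.226
7 w -0.27 25.41 [1.15 1.1  2.32] 79.97 0.229
8 w -0.335 25.71 [0.82 0.93 3.8 ] 80.02 0.225
9 w -0.4 26.01 [ 0.95 -0.    2.6 ] 80.02 0.224
10 w -0.465 26.31 [2.22 0.2  3.66] 80.04 0.229
11 w -0.53 26.61 [1.89 0.99 3.97] 80.1 0.228
12 w -0.595 26.91 [ 1.27 -0.37  3.8 ] 80.07 0.222
13 w -0.66 27.21 [1.33 0.67 4.21] 80.11 0.226
14 w -0.725 27.51 [2.72 0.57 5.38] 80.15 0.224
15 w -0.79 27.81 [ 2.03 -0.86  5.19] 80.1 0.224
16 w -0.855 28.11 [ 2.1  -0.01  4.74] 80.1 0.229
17 w -0.92 28.41 [ 1.92 -0.17  4.38] 80.09 0.225
18 w -0.985 28.71 [1.39 0.61 4.82] 80.12 0.227
19 w -1.05 29.01 [ 1.93 -0.4   4.65] 80.1 0.226
20 w -1.115 29.31 [1.53 0.94 4.15] 80.15 0.224
21 w -1.18 29.61 [1.76 1.52 4.7 ] 80.25 0.226
```

View pics/wrist8.png

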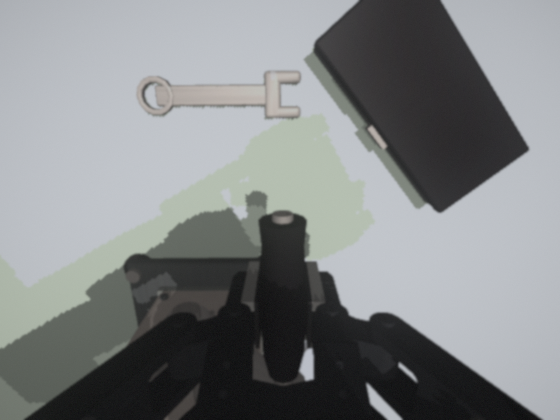

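View pics/side8.png

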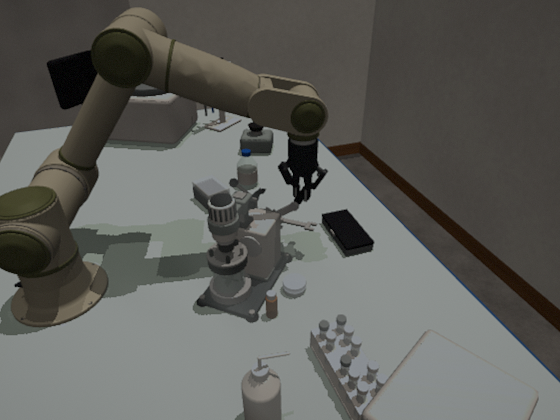

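Run:
```python
from h import *
st=np.load('st.npy');phi,r,f0=st[0],st[1],st[2:]
base=[];hit=0
for i in range(45):
    phi+=.02
    env.movel(hp(phi,r=r),velocity=.02)
    F=[]
    for k in range(3):
        s=monitor.sense();F.append(ft(s['contact_force']-f0,phi)); env.hold(.02)
    F=np.mean(F,0)
    r=np.clip(r+np.clip(.06*F[1],-.3,.3),75,85)
    np.save('st.npy',np.r_[phi,r,f0])
    e=ft((s['position']-hp(phi,r=r))*1000,phi)
    if len(base)<5: base.append(F[0])
    else:
        b=np.median(base); 
        if b-F[0]<1: base=base[-12:]+[F[0]]
    b=np.median(base)
    print(i,'w',round(-.5236-phi,3),round(s['clock'],2),F.round(2),'rise',round(b-F[0],2),e[:2],round(r,2))
    if b-F[0]>3.2: print('STOP');break
    if phi>-.5236+2.3: break
snap('side','side9')
```

```text
0 w -1.2 29.99 [-0.11  1.1   4.84] rise 0.0 [-0.28 -0.13] 80.31
1 w -1.22 30.29 [-0.94  0.77  5.  ] rise 0.42 [-0.37 -0.17] 80.36
2 w -1.24 30.59 [-1.72  0.83  5.11] rise 0.78 [-0.37 -0.21] 80.41
3 w -1.26 30.89 [-0.95  0.48  5.08] rise 0.0 [-0.37 -0.24] 80.44
4 w -1.28 31.19 [-1.55  0.73  4.48] rise 0.6 [-0.38 -0.3 ] 80.48
5 w -1.3 31.49 [-1.66 -0.03  5.03] rise 0.41 [-0.37 -0.23] 80.48
6 w -1.32 31.79 [-1.27  0.06  4.74] rise 0.0 [-0.38 -0.27] 80.48
7 w -1.34 32.09 [-1.23  0.82  5.24] rise -0.02 [-0.35 -0.28] 80.53
8 w -1.36 32.39 [-1.48  0.21  5.01] rise 0.21 [-0.36 -0.3 ] 80.54
9 w -1.38 32.69 [-1.23  0.35  4.97] rise -0.02 [-0.35 -0.28] 80.56
10 w -1.4 32.99 [-2.09  0.38  4.96] rise 0.83 [-0.34 -0.34] 80.59
11 w -1.42 33.29 [-2.29 -0.59  4.51] rise 1.03 [-0.21 -0.26] 80.55
12 w -1.44 33.59 [-2.31 -1.62  4.22] rise 1.04 [-0.03 -0.14] 80.46
13 w -1.46 33.89 [-1.57 -1.8   3.54] rise 0.2 [ 0.07 -0.05] 80.35
14 w -1.48 34.19 [-1.47 -1.8   2.13] rise 0.0 [0.1  0.09] 80.24
15 w -1.5 34.49 [-1.41 -0.98  1.96] rise -0.06 [0.11 0.12] 80.18
16 w -1.52 34.79 [-1.24 -1.1   0.94] rise -0.23 [0.12 0.16] 80.11
17 w -1.54 35.09 [-1.52 -0.07  0.5 ] rise 0.05 [0.1  0.13] 80.11
18 w -1.56 35.39 [-1.4   1.13  0.31] rise -0.07 [0.09 0.08] 80.18
19 w -1.58 35.69 [-1.    0.58 -0.09] rise -0.41 [0.09 0.01] 80.21
20 w -1.6 35.99 [-1.28  1.01 -1.1 ] rise -0.12 [ 0.11 -0.05] 80.27
21 w -1.62 36.29 [-1.26  0.47 -0.73] rise -0.14 [ 0.12 -0.05] 80.3
22 w -1.64 36.59 [-1.34  0.62 -2.11] rise -0.05 [ 0.12 -0.1 ] 80.34
23 w -1.66 36.89 [-2.    0.49 -1.77] rise 0.61 [ 0.15 -0.12] 80.37
24 w -1.68 37.19 [-1.52 -0.07 -2.87] rise 0.11 [ 0.15 -0.08] 80.36
25 w -1.7 37.49 [-1.76 -0.68 -3.28] rise 0.35 [ 0.07 -0.05] 80.32
26 w -1.72 37.79 [-3.86 -1.02 -3.33] rise 2.45 [-0.04  0.  ] 80.26
27 w -1.74 38.09 [-5.46 -0.83 -3.23] rise 4.05 [-0.2   0.09] 80.21
STOP
```

Run:
```python
from h import *
env.release()
s=monitor.sense();p=s['position'].copy();p[2]=.33;env.movel(p,velocity=.15)
env.hold(.3)
s=monitor.sense();print(s['clock'],s['position'],s['contact_force'],s['finger_gap'])
for n in ['side','wrist']: snap(n,n+'10')
a=cv2.imread('pics/side10.png')[120:300,180:360];cv2.imwrite('pics/s10z.png',cv2.resize(cv2.convertScaleAbs(a,alpha=1.8),(590,590),interpolation=cv2.INTER_CUBIC))
f=np.load('pics/side10.npz');w=np.load('pics/wrist10.npz')
for a in (-1.6,-1.7,-1.75,-1.8):
    ph=-.5236-a;P=W([80*np.cos(ph),126,120+80*np.sin(ph)]);print(a,proj(f,P),(proj(f,P)-[180,120])*3.28,proj(w,P))
```

```text
40.25 [0.61944504 0.0061605  0.3296921 ] [ 0.06037753 -0.04485115  0.48242257] 1.0022695550417626
-1.6 [291.6246599  186.70088523] [366.12888446 218.77890357] [293.83412505 201.23519412]
-1.7 [289.10763935 185.09386683] [357.87305706 213.50788321] [285.99796204 202.35002956]
-1.75 [287.8081001  184.37145209] [353.61056832 211.13836285] [281.88245844 202.82544195]
-1.8 [286.48615591 183.70582406] [349.27459139 208.95510291] [277.6564107  203.24229151]
```

View pics/s10z.png

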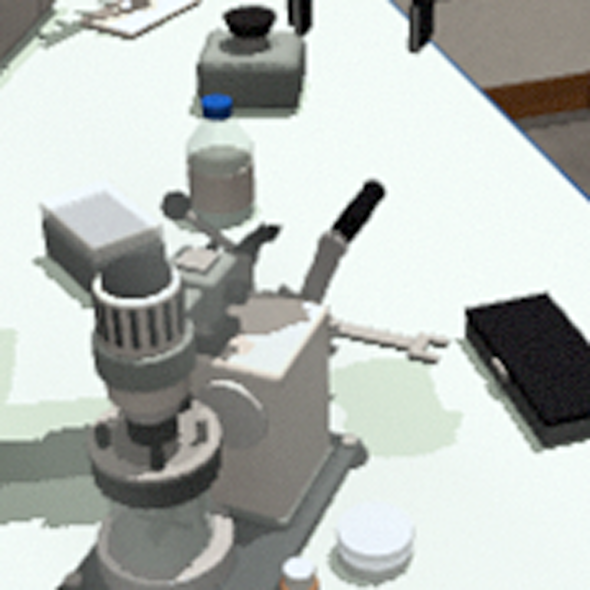

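View pics/wrist10.png

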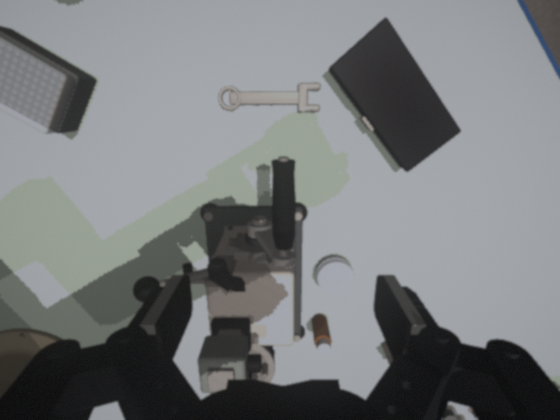

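```bash
python3 -c "
from h import *
print(job.hand_in(), monitor.sense()['clock'])"
```

```text
the job is handed in; nothing more can be done
the job is handed in; nothing more can be done
```

The drive is lowered onto the hub with the pawl thrown over, and the job is handed in. The clock read about 40 s of the 72 s at my last check. Hand-in reports no verdict, so everything below comes from my own measurements.

1. **Easing off the tooth:** I gripped the handle and wound the crank up by about 0.25 rad. Two camera views agreed on that angle. I then let go.
2. **Throwing the pawl:** I pushed the ball over with the shut fingers. The readings after each 10 mm showed no more than about 2 N on the fingers, so the nose was not caught. The pictures show the lever lying over on its -x side, and it was still there at the end.
3. **Winding down:** Lowering felt steady at about 1.5 N until the wheel reached about -1.70 rad. The resistance then rose to 4 N above that level by -1.74 rad, and I stopped. That rise works out to about 16 N on the hub, with the coupling about 148 mm above the bench, inside the 145 to 155 mm given.

**Last checks:** After I released and backed off, the handle sat at about -1.73 rad, so the brake is holding it. The gripper was clear with about 0.5 N on it, and the other things looked undisturbed in the side and wrist views.

- **Bearing force after letting go:** I inferred it from the handle rather than measuring it.
- **Force offset in the fast part:** the handle force along its path was up to about 2.7 N with the opposite sign from the slow part. I put this down to sensor and grip offset and judged contact by the rise only.

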